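# Dispense one plinth block for the model house

### The job

Press the feeder's plunger down once, all the way, and let it come back up, so that a single wooden block is pushed out of the magazine. Then push that block sideways along the board with the fingers until it lies flat and wholly between the two low rails of the bay. Do not pick any block up, leave the other two blocks in the magazine, and do not disturb the jar, the pot or the screwdriver.

Things in the scene. Friction and masses are not known exactly. Their poses are not given: they have to be found in the camera images.
- feeder: Fixed block feeder: plywood board 235 x 380 mm, top face at z = 12 mm, with an aluminium magazine 51 mm wide, top 70 mm above the bench. Origin on the bench under the middle of the stack; z up. Blocks come out along +x through a mouth under the front wall (outer face at x = +23.5 mm). The grey plunger housing, 80 mm above the bench, fills x = -98 to -26 mm.
- outlet (a point): Point on the board's top face, at feeder x = +60 mm, y = 0, over which the ejected block comes to lie after a full, unhurried press (up to 10 mm farther along +x if pressed fast). A low catch lip, 10 mm high and 70 mm long along y, stands 30 to 36 mm farther along +x. Axes as the feeder's.
- plunger (a joint): Travel of the plunger in m: 0 = up (at rest), 0.030 = fully down. Moves straight down; a spring returns it (about 2 N at the start, 4 to 5 N fully down, a little more while moving). The pusher under the stack goes 2.1 mm forward per mm of press, the first 3 mm free: the block is fully out only past 27 mm. Pressing again would eject another block.
- plunger_top (a point): Centre of the top face of the plunger's black round cap, 34 mm across and 10 mm thick, at feeder x = -62 mm, y = 0, 126 mm above the bench when up; it moves down with the plunger.
- block1_center (a point): The lowest of the three stacked blocks, the one that is ejected: wooden block, 36 mm (feeder x) by 40 mm (feeder y) by 16 mm thick; this point is its centre, 8 mm above its underside; its axes start parallel to the feeder's. On the board its centre is 20 mm above the bench.
- block2_center (a point): The middle block of the stack; falls to the board when the first has left and the plunger is up again: wooden block, 36 mm (feeder x) by 40 mm (feeder y) by 16 mm thick; this point is its centre, 8 mm above its underside; its axes start parallel to the feeder's.
- block3_center (a point): The top block of the stack: wooden block, 36 mm (feeder x) by 40 mm (feeder y) by 16 mm thick; this point is its centre, 8 mm above its underside; its axes start parallel to the feeder's.
- bay: Drying bay on the board, left (+y) or right (-y) of the outlet and in line with it, 115 to 140 mm away: two straight aluminium rails along the feeder's y axis, each 80 mm long, 8 mm wide, 10 mm high, 60 mm apart inside; open at both ends, no stop. Origin on the board's top face midway between the rails; axes parallel to the feeder's (x across the rails, y along them).
- jar: Loose amber jar with a steel cap, 44 mm across, 55 mm high, standing on the board on the side of the outlet where the bay is not. Origin at the centre of its underside.
- pot: Loose white ceramic pot, 60 mm across, 50 mm high, standing on the bench beyond the board. Origin at the centre of its underside.
- screwdriver: Loose screwdriver, 170 mm long, lying on the bench beyond the board. Origin near its middle, its length along its x axis.
Mind the look-alikes: they are no part of the job. What is shaped like the part that bears block3_center but purple or white is not meant.

How it is judged:
On the way, in this order (a step that is already met when the one before it is completed fails the run):
1. the plunger is pressed fully down and the lowest block has come out (value of joint plunger above 0.027 m and x of block1_center in the frame of feeder above 0.05 m), for 0.05 s.
2. the plunger is back up, the next block has dropped into place, and the ejected block still lies in front of the mouth (value of joint plunger below 0.003 m and height (world z) of block2_center below 0.024 m and y of block1_center in the frame of feeder between -0.03 and 0.03 m), for 0.1 s.
At the end, for the whole second after the job is handed in: The ejected block lies flat on the board and at rest in the bay, its centre within 22 mm along the rails and 18 mm across them of the bay's middle; the plunger is up (under 3 mm); the other two blocks are in the magazine, the middle one down on the board (x of block1_center in the frame of bay between -0.018 and 0.018 m and y of block1_center in the frame of bay between -0.022 and 0.022 m and height (world z) of block1_center between 0.016 and 0.024 m and angle between block1_center's own z axis and vertical below 0.1 rad and linear speed of block1 below 0.01 m/s and value of joint plunger below 0.003 m and height (world z) of block2_center below 0.024 m and x of block2_center in the frame of feeder between -0.012 and 0.012 m and y of block2_center in the frame of feeder between -0.012 and 0.012 m and x of block3_center in the frame of feeder between -0.012 and 0.012 m and y of block3_center in the frame of feeder between -0.012 and 0.012 m); the robot touches nothing.
It fails at once if a block is lifted: the ejected block rises more than 10 mm off the board or tips, or one in the magazine rises (height (world z) of block1_center above 0.03 m or angle between block1_center's own z axis and vertical above 0.5 rad or height (world z) of block2_center above 0.044 m or height (world z) of block3_center above 0.06 m).
It fails at once if a second block leaves the magazine (not (x of block2_center in the frame of feeder between -0.012 and 0.012 m and y of block2_center in the frame of feeder between -0.012 and 0.012 m) or not (x of block3_center in the frame of feeder between -0.012 and 0.012 m and y of block3_center in the frame of feeder between -0.012 and 0.012 m)).
It fails at once if the block is dragged out with the fingers in place of the plunger (contact force between the fingers and block1 above 0.5 N and x of block1_center in the frame of feeder below 0.03 m).
It fails at once if the jar, the pot or the screwdriver is disturbed (moved more than 15 mm) (distance of any of jar, pot, screwdriver from where it was at the start of the episode above 0.015 m).
It also fails if it takes over 45 s, if anything falls off the work surface, if the arm or the gripper's body presses on something with over 40 N, if the wrist force passes 120 N, or if a joint passes its speed limit or range.

### The arm

A 6-joint arm with a two-finger parallel gripper is mounted at the origin on the work surface. World frame = base frame: x ahead of the robot, y to its left, z up, the work surface at z = 0. Lengths are in m, angles in rad, forces in N, time in s.
With the tool pointing down it reaches from about 0.35 to 0.95 m from the base axis. Payload 17.4 kg.
Tool frame: the origin (TCP) lies between the finger pads; the fingertips stand 11 mm ahead of it and the grasp point (between the pads) lies 8 mm behind it (tip_extent is the distance from the TCP to the fingertips, in m); z points along the fingers, y is the line along which they close (so a half turn about z gives the same grasp; the last joint's range is limited). The gripper opens to 93 mm and grips with 3 to 60 N. Pads are 15 mm wide; open, the fingers measure 128 mm over their backs; the gripper's body (75 mm by 188 mm) begins 65 mm behind the grasp point.
Start: joints at [1.101, 0.116, 1.442, -0, 1.584, -0.038], TCP at [0.283, 0.613, 0.23] pointing down, gripper open.
Joint ranges: [-2.83, 2.83], [-0.83, 2.19], [0.07, 2.5], [-1.14, 4.28], [0.01, 3], [-2.97, 2.97]. Speed limits (rad/s): [1.89, 1.89, 2.22, 3.14, 3.14, 3.14].

### API

Orientations are given as a 3x3 rotation matrix whose columns are the frame's x, y, z axes.
In Python, from rig import * gives the robot as it stands. The module is installed in compiled form; this text tells all that it offers.
- The arm moves only by the shell command python3 -m jog 'ROWS'. ROWS is JSON, a list of rows, each a list of 7 numbers: the turn, a rotation vector about the tool's x, y, z in degrees, then the shift along the tool's x, y, z in mm, then the closure, from 0 (fully open) to 1 (shut). A call has 1 to 20 rows; each row is the pose to reach, as a shift and turn from the pose commanded when the call began, along the tool's axes at that moment; what a row does not reach only later rows make up. A row lasts 1/12 s, in which the tool goes at most 41.7 mm and 7.16 degrees, less where a joint would pass 70% of its speed; a pose out of reach is approached as far as the arm can. A call with a gripper value outside its range is refused whole. The fingers move at their own pace and stop on an object; the grip force is fixed at half the most. Time passes only in rows, so rows that repeat a pose let the fingers close. It gives the time, the measured TCP pose, the force, the opening and the grip force at its end, in the units of the state.
- get_obs(): the state, without advancing time (a new reading comes with each control period).
- get_image(name): name is "side" or "top" or "wrist"; returns a dict with "pixels" (480x640x3 uint8, red, green, blue), "depth" (480x640 float32, m along the optical axis (not along the pixel's ray), 0 where there is no reading), "fx", "fy", "cx", "cy" (pixels), "world_to_cam" (4x4, takes a point from world to camera coordinates). Camera axes: x right, y up, looking along -z (the intrinsics and any distortion apply to the point x, -y, -z); pixel columns grow to the right and rows downward; lengths in m; the calibration is good to about 2 mm. A picture is of the moment at which its call begins.
- close_job(): hands the job in; it is judged then, once.
The state is a dict: "t": time; "joints": joint angles; "joint_vel": joint speeds; "joint_efforts": joint torques, N m; "ee_pos": TCP position; "eef_rot": TCP orientation; "contact_force": force on the tool from outside, world axes, zero at the start; "wrist_torque": the same for the moment, N m; "gripper_width": opening from 0.0 (shut) to 1.0 (fully open); "finger_force": force on a finger pad.
Only numpy, scipy, OpenCV 4.12 (cv2) and the standard library are available. Lean on these libraries where they do the work, as an engineer would, in place of code of your own. Each camera call takes 0.05 s, during which the arm holds its last target. There are 200 camera calls.

## Working session

There is one attempt and no reset: what is moved stays moved. The work goes in short steps, Python scripts to look and compute and a shell command to move; the robot and the scene stay as the last step left them, time stands still between calls to the robot, and variables do not carry over. Pictures are saved under pics/ and viewed, at most 10 in all, crops included, and the job is handed in when it is done.

```bash
mkdir -p pics; cat > h.py <<'E'
from rig import *
import numpy as np, cv2
def px2w(im,u,v,d=None):
    d=im["depth"][int(v),int(u)] if d is None else d
    c=np.array([(u-im["cx"])/im["fx"]*d,-(v-im["cy"])/im["fy"]*d,-d,1])
    return (np.linalg.inv(im["world_to_cam"])@c)[:3]
def w2px(im,p):
    c=im["world_to_cam"]@np.r_[p,1]
    return im["cx"]+im["fx"]*c[0]/-c[2], im["cy"]-im["fy"]*c[1]/-c[2]
E
python3 - <<'E'
from h import *
import pickle
for n in("top","side"):
    im=get_image(n);pickle.dump(im,open(n+".pkl","wb"))
    cv2.imwrite(f"pics/{n}0.png",im["pixels"][:,:,::-1])
o=get_obs();print(o["t"],o["ee_pos"],o["eef_rot"],o["gripper_width"])
E
```

```text
0.1 [0.28241772 0.61289147 0.22897518] [[-9.08215184e-01  4.18503198e-01 -5.03928742e-04]
 [ 4.18503493e-01  9.08214739e-01 -9.01780790e-04]
 [ 8.02773666e-05 -1.02990694e-03 -9.99999466e-01]] 0.999963935804957
```

View pics/top0.png

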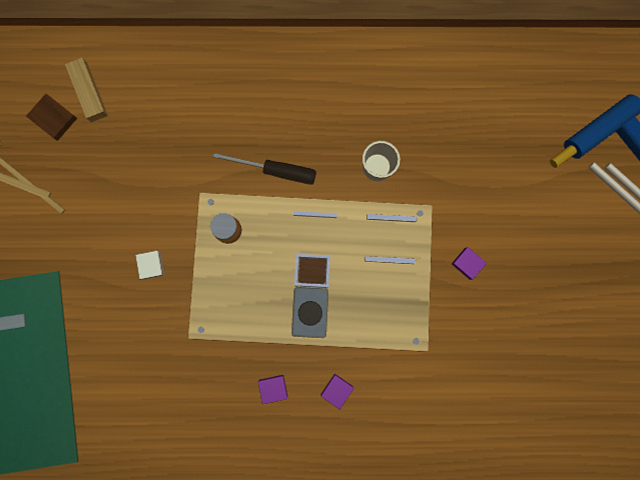

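View pics/side0.png

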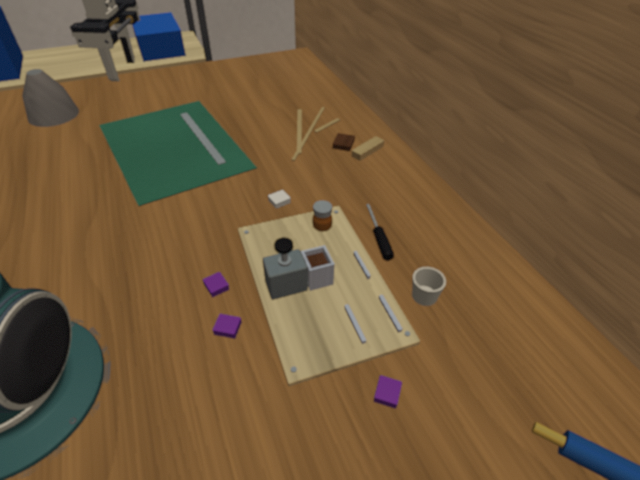

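The top view shows the plunger cap at (310,313), magazine with brown block at (312,270), lip at (315,214), bay rails at (391,217) and (390,260), jar at (224,228), pot at (381,160) and screwdriver at (290,170). Look-alikes: purple at (469,263), (273,389) and (337,391), white at (149,265), and a brown piece at (51,117). The target is the brown stack in the magazine at (312,270). I'll measure these and check the stack in a crop.

```bash
python3 - <<'E'
from h import *
import pickle
im=pickle.load(open("top.pkl","rb"))
C=px2w(im,310,313); print("cap",C)
for n,u,v in[("mag",312,270),("jar",224,226),("pot rim",381,144),("lip",315,214),("railA",391,217.5),("railB",390,260),("housing",310,332)]: print(n,px2w(im,u,v).round(4))
# board corners at z=.012
def atz(u,v,z):
    a=px2w(im,u,v,1.0);b=px2w(im,u,v,2.0);return a+(b-a)*(z-a[2])/(b[2]-a[2])
for n,u,v in[("TL",200,193.5),("TR",432,206),("BR",428,351),("BL",189,338)]: print(n,atz(u,v,.012).round(4))
for n,(u,v) in dict(s1=(210.5,202),s2=(420,213),s3=(416,341),s4=(201,329.5)).items(): print(n,atz(u,v,.013).round(4))
for n,u,v in[("Aends",367,216.5),("",416,218.5),("Bends",365,259),("",415,261)]: print(n,atz(u,v,.022).round(4))
for n,u,v in[("lip ends",293,213),("",336.5,215)]: print(n,atz(u,v,.022).round(4))
c=im["pixels"][185:360,180:440,::-1]
cv2.imwrite("pics/c1.png",cv2.resize(c,None,fx=3,fy=3,interpolation=cv2.INTER_CUBIC))
E
```

```text
cap [0.46566094 0.0296181  0.12335409]
mag [0.5283 0.0261 0.0582]
jar [0.5942 0.1584 0.0672]
pot rim [ 0.728  -0.0835  0.0449]
lip [0.62   0.0207 0.0216]
railA [ 0.6144 -0.1012  0.0205]
railB [ 0.5461 -0.0983  0.0207]
housing [0.4372 0.0294 0.0803]
TL [0.6554 0.2071 0.012 ]
TR [ 0.6347 -0.1698  0.012 ]
BR [ 0.4028 -0.1571  0.012 ]
BL [0.4242 0.2194 0.012 ]
s1 [0.6412 0.1896 0.013 ]
s2 [ 0.623  -0.1497  0.013 ]
s3 [ 0.4185 -0.1383  0.013 ]
s4 [0.4374 0.2007 0.013 ]
Aends [ 0.6158 -0.0625  0.022 ]
 [ 0.6125 -0.141   0.022 ]
Bends [ 0.5476 -0.0584  0.022 ]
 [ 0.5443 -0.1378  0.022 ]
lip ends [0.6216 0.0559 0.022 ]
 [ 0.6183 -0.0137  0.022 ]
```

View pics/c1.png

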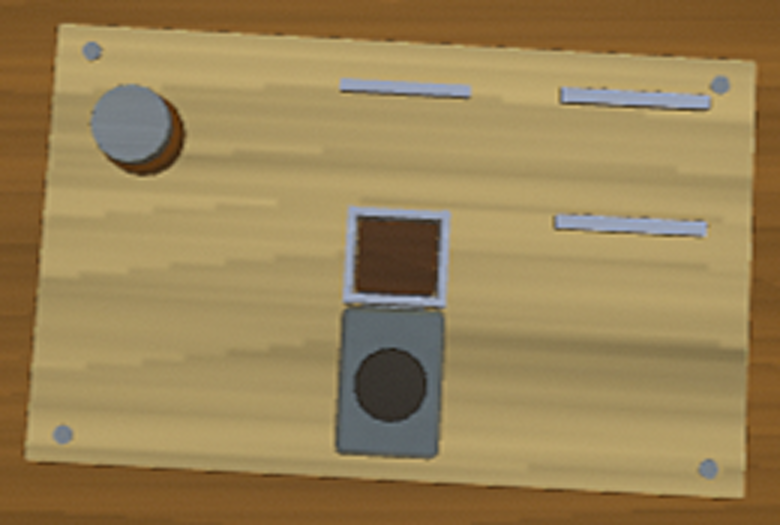

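Feeder origin comes out at (0.5276, 0.0263) with yaw −3.1°. The lip, magazine and cap agree with the given sizes to 1 mm. The bay is at (0.5805, −0.0998), 123 mm to −y. The crop confirms the brown stack and the cap, at (390,385) in the crop. Next I move above the cap with the fingers shut and closing along feeder x.

```bash
python3 -m jog '[[0,0,68.4,-411,-453,60,1],[0,0,68.4,-411,-453,60,1],[0,0,68.4,-411,-453,60,1],[0,0,68.4,-411,-453,60,1],[0,0,68.4,-411,-453,60,1],[0,0,68.4,-411,-453,60,1],[0,0,68.4,-411,-453,60,1],[0,0,68.4,-411,-453,60,1],[0,0,68.4,-411,-453,60,1],[0,0,68.4,-411,-453,60,1],[0,0,68.4,-411,-453,60,1],[0,0,68.4,-411,-453,60,1],[0,0,68.4,-411,-453,60,1],[0,0,68.4,-411,-453,60,1],[0,0,68.4,-411,-453,60,1],[0,0,68.4,-411,-453,60,1],[0,0,68.4,-411,-453,60,1],[0,0,68.4,-411,-453,60,1]]'
python3 - <<'E'
from h import *
o=get_obs();print(o["t"],o["ee_pos"],o["eef_rot"].round(4) if hasattr(o["eef_rot"],"round") else o["eef_rot"],o["gripper_width"],o["contact_force"])
im=get_image("side");c=im["pixels"][180:400,200:440,::-1]
cv2.imwrite("pics/s1.png",cv2.resize(c,None,fx=2.5,fy=2.5,interpolation=cv2.INTER_CUBIC))
E
```

```text
t: 1.6
ee_pos: [0.466, 0.0299, 0.1695]
eef_rot: [[0.055, 0.998, -0.0], [0.998, -0.055, 0.0], [0.0, -0.0, -1.0]]
contact_force: [-0.3, 1.2, 1.0]
gripper_width: 0.008
finger_force: 0.0
1.6 [0.46603701 0.02992051 0.16953787] [[ 5.530e-02  9.985e-01 -3.000e-04]
 [ 9.985e-01 -5.530e-02  3.000e-04]
 [ 3.000e-04 -3.000e-04 -1.000e+00]] 0.00785766829678245 [-0.33239718  1.16847238  1.02679709]
```

View pics/s1.png

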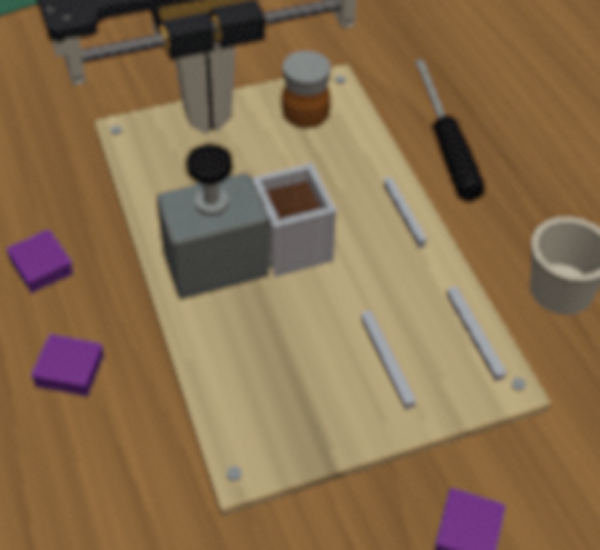

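Side view: the fingertips at (205,125) are directly above the cap at (209,163), nothing else is near, and the tip is at z ≈ 0.158. Now I press slowly.

```bash
python3 -m jog '[[0,0,0,0,0,28,1],[0,0,0,0,0,31,1],[0,0,0,0,0,33,1],[0,0,0,0,0,35,1],[0,0,0,0,0,37,1],[0,0,0,0,0,39,1],[0,0,0,0,0,41,1],[0,0,0,0,0,43,1],[0,0,0,0,0,45,1],[0,0,0,0,0,47,1],[0,0,0,0,0,49,1],[0,0,0,0,0,51,1],[0,0,0,0,0,53,1],[0,0,0,0,0,55,1],[0,0,0,0,0,57,1],[0,0,0,0,0,59,1],[0,0,0,0,0,60,1],[0,0,0,0,0,61,1],[0,0,0,0,0,61,1]]'
```

```text
t: 3.23
ee_pos: [0.4664, 0.0296, 0.1086]
eef_rot: [[0.055, 0.998, 0.001], [0.998, -0.055, -0.0], [-0.0, 0.001, -1.0]]
contact_force: [1.7, 2.7, 3.5]
gripper_width: 0.004
finger_force: 2.0
```

```bash
python3 -m jog '[[0,0,0,0,0,0.6,1],[0,0,0,0,0,1.2,1],[0,0,0,0,0,1.5,1],[0,0,0,0,0,1.5,1],[0,0,0,0,0,1.5,1]]'
python3 - <<'E'
from h import *
im=get_image("side");c=im["pixels"][180:400,200:440,::-1]
cv2.imwrite("pics/s2.png",cv2.resize(c,None,fx=2.5,fy=2.5,interpolation=cv2.INTER_CUBIC))
E
```

```text
t: 3.65
ee_pos: [0.4664, 0.0296, 0.1072]
eef_rot: [[0.055, 0.998, 0.0], [0.998, -0.055, -0.0], [-0.0, 0.0, -1.0]]
contact_force: [2.2, 3.0, 5.2]
gripper_width: 0.003
finger_force: 2.4
```

View pics/s2.png

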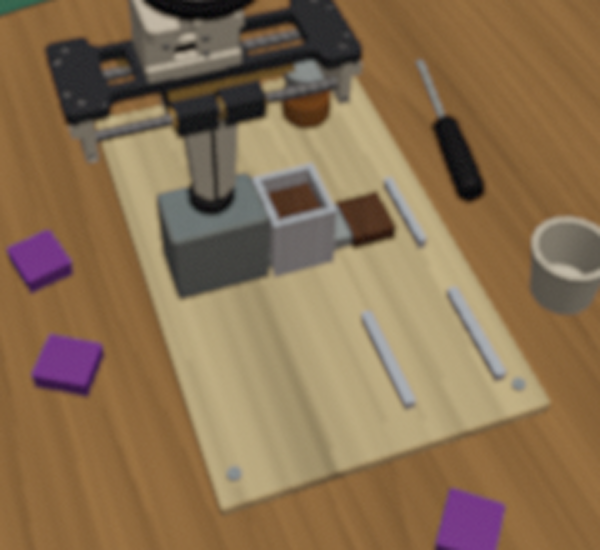

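The brown block is out at (365,220), flat and square in front of the mouth, with the plunger fully down (cap at the housing). I'll release it and measure the block from the top.

```bash
python3 -m jog '[[0,0,0,0,0,-6,1],[0,0,0,0,0,-12,1],[0,0,0,0,0,-18,1],[0,0,0,0,0,-25,1],[0,0,0,0,0,-32,1],[0,0,0,0,0,-50,1],[0,0,0,0,-20,-75,1],[0,0,0,0,-20,-75,1],[0,0,0,0,-20,-75,1],[0,0,0,0,-20,-75,1]]'
python3 - <<'E'
from h import *
im=get_image("top");print(get_obs()["ee_pos"])
O=np.array([.5276,.0263]);a=np.radians(-3.1);R=np.array([[np.cos(a),-np.sin(a)],[np.sin(a),np.cos(a)]])
d=im["depth"];out=[]
p=O+R@[.06,0];u0,v0=map(int,w2px(im,[*p,.028]));print(u0,v0)
for v in range(v0-35,v0+36):
  for u in range(u0-40,u0+41):
    r,g,b=map(int,im["pixels"][v,u])
    if r<110 and r>g+10 and d[v,u]>0:
      w=px2w(im,u,v)
      f=R.T@(w[:2]-O)
      if .02<w[2]<.036 and f[0]>.03: out.append([*f,w[2]])
out=np.array(out);print(len(out),out.mean(0),out.min(0),out.max(0))
print(cv2.minAreaRect((out[:,:2]*1000).astype(np.float32)))
c=im["pixels"][165:360,190:440,::-1]
cv2.imwrite("pics/t2.png",cv2.resize(c,None,fx=3,fy=3,interpolation=cv2.INTER_CUBIC))
E
```

```text
t: 4.53
ee_pos: [0.4462, 0.0307, 0.182]
eef_rot: [[0.055, 0.998, 0.0], [0.998, -0.055, -0.0], [-0.0, 0.0, -1.0]]
contact_force: [1.1, -0.4, 0.6]
gripper_width: 0.005
finger_force: 0.0
[0.44615804 0.03065539 0.18147904]
313 233
538 [0.05940965 0.00018455 0.02714981] [ 0.04176782 -0.0193173   0.02318152] [0.07714562 0.01976261 0.0308465 ]
((59.45806884765625, 0.2652091979980469), (38.862369537353516, 35.37024688720703), 89.11194610595703)
```

View pics/t2.png

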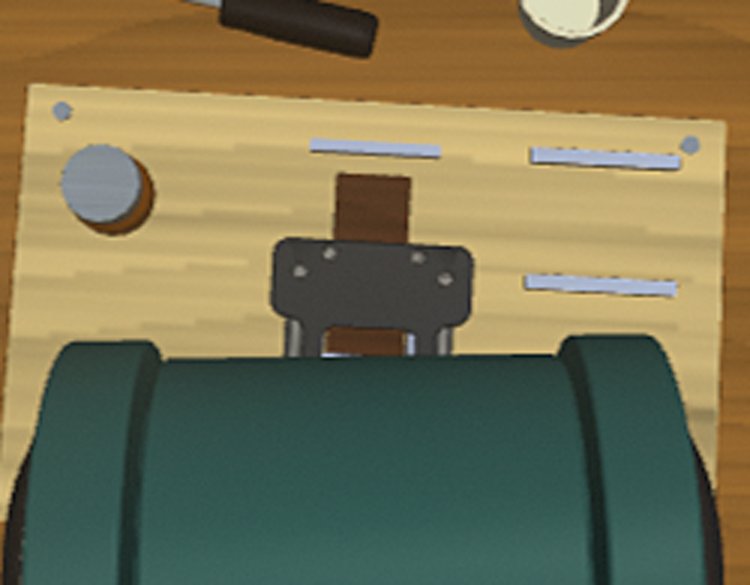

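The block is flat at feeder (59.4, 0.2) mm. Here it is at (372,207), square to the board and just short of the lip. I go to its +y side, 48 mm off, and down to tip z ≈ 0.019.

```bash
python3 -m jog '[[0,0,0,48,146,0,1],[0,0,0,48,146,0,1],[0,0,0,48,146,0,1],[0,0,0,48,146,0,1],[0,0,0,48,146,0,1],[0,0,0,48,146,40,1],[0,0,0,48,146,80,1],[0,0,0,48,146,115,1],[0,0,0,48,146,135,1],[0,0,0,48,146,145,1],[0,0,0,48,146,151,1],[0,0,0,48,146,151,1]]'
python3 - <<'E'
from h import *
o=get_obs();O=np.array([.5276,.0263]);a=np.radians(-3.1);R=np.array([[np.cos(a),-np.sin(a)],[np.sin(a),np.cos(a)]])
print(R.T@(np.array(o["ee_pos"][:2])-O),o["ee_pos"][2])
im=get_image("side");c=im["pixels"][180:400,200:440,::-1]
cv2.imwrite("pics/s3.png",cv2.resize(c,None,fx=2.5,fy=2.5,interpolation=cv2.INTER_CUBIC))
E
```

```text
t: 5.58
ee_pos: [0.5943, 0.0705, 0.0304]
eef_rot: [[0.055, 0.998, -0.001], [0.998, -0.055, -0.0], [-0.0, -0.001, -1.0]]
contact_force: [1.0, -1.6, 0.1]
gripper_width: 0.003
finger_force: 0.0
[0.06424712 0.04778922] 0.030425430015734004
```

View pics/s3.png

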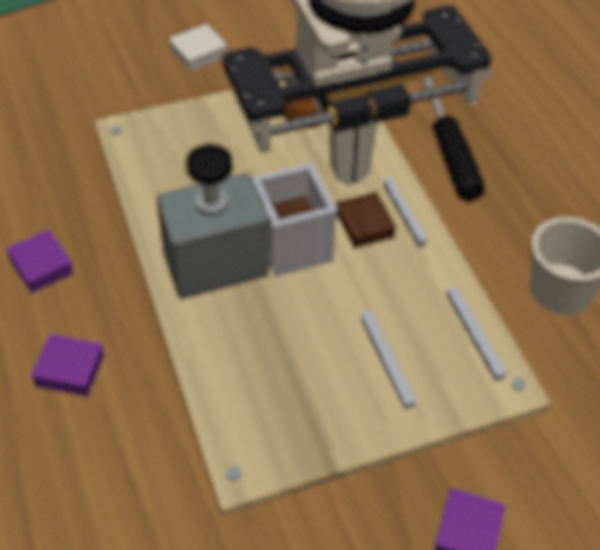

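The plunger is up with its cap at (209,163), the stack has dropped, and the block at (365,220) is untouched with the fingers on its +y side. Now I push along −y (tool −x), most of the way first.

```bash
python3 -m jog '[[0,0,0,-10,0,0,1],[0,0,0,-16,0,0,1],[0,0,0,-22,0,0,1],[0,0,0,-28,0,0,1],[0,0,0,-34,0,0,1],[0,0,0,-40,0,0,1],[0,0,0,-46,0,0,1],[0,0,0,-52,0,0,1],[0,0,0,-58,0,0,1],[0,0,0,-64,0,0,1],[0,0,0,-70,0,0,1],[0,0,0,-76,0,0,1],[0,0,0,-82,0,0,1],[0,0,0,-88,0,0,1],[0,0,0,-94,0,0,1],[0,0,0,-100,0,0,1],[0,0,0,-106,0,0,1],[0,0,0,-112,0,0,1],[0,0,0,-116,0,0,1],[0,0,0,-118,0,0,1]]'
python3 - <<'E'
from h import *
im=get_image("side");c=im["pixels"][180:400,200:440,::-1]
cv2.imwrite("pics/s4.png",cv2.resize(c,None,fx=2.5,fy=2.5,interpolation=cv2.INTER_CUBIC))
O=np.array([.5276,.0263]);a=np.radians(-3.1);R=np.array([[np.cos(a),-np.sin(a)],[np.sin(a),np.cos(a)]])
print(R.T@(np.array(get_obs()["ee_pos"][:2])-O))
out=[]
for v in range(200,380):
  for u in range(280,420):
    r,g,b=map(int,im["pixels"][v,u])
    if r<120 and r>g+10 and r>b+15 and im["depth"][v,u]>0:
      w=px2w(im,u,v);f=R.T@(w[:2]-O)
      if .024<w[2]<.034 and .02<f[0]<.1 and -.18<f[1]<.05: out.append(f)
out=np.array(out)*1000;print(len(out),cv2.minAreaRect(out.astype(np.float32)))
E
```

```text
t: 7.3
ee_pos: [0.5882, -0.0478, 0.0312]
eef_rot: [[0.055, 0.998, 0.0], [0.998, -0.055, -0.0], [-0.0, 0.0, -1.0]]
contact_force: [-0.8, 0.4, -0.4]
gripper_width: 0.008
finger_force: 0.1
[ 0.06446244 -0.070754  ]
393 ((56.90766143798828, -98.9075698852539), (36.23828887939453, 42.51203536987305), 1.2513628005981445)
```

View pics/s4.png

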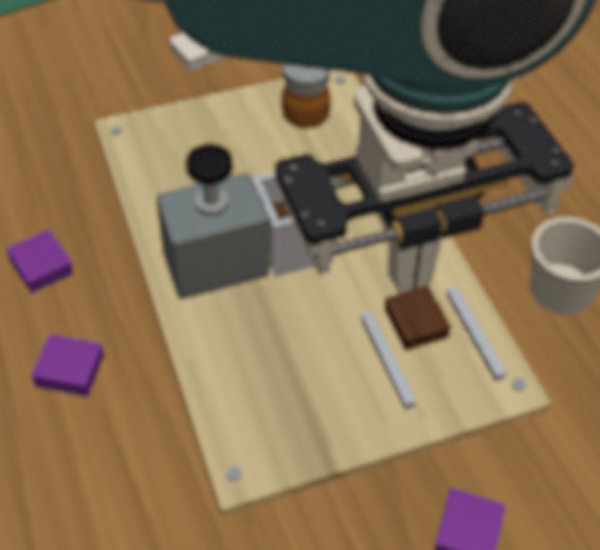

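The block at (417,317) is entering squarely between the rails, at feeder (57, −98.5). It needs 25 mm more, then I back off and rise.

```bash
python3 -m jog '[[0,0,0,-5,0,0,1],[0,0,0,-10,0,0,1],[0,0,0,-15,0,0,1],[0,0,0,-19,0,0,1],[0,0,0,-22,0,0,1],[0,0,0,-24,0,0,1],[0,0,0,-25,0,0,1],[0,0,0,-25,0,0,1],[0,0,0,-20,0,0,1],[0,0,0,-5,0,0,1],[0,0,0,-3,0,-10,1],[0,0,0,-3,0,-50,1],[0,0,0,-3,0,-90,1],[0,0,0,-3,0,-120,1],[0,0,0,20,0,-160,1],[0,0,0,60,0,-160,1],[0,0,0,100,0,-160,1],[0,0,0,140,0,-160,1],[0,0,0,140,0,-160,1],[0,0,0,140,0,-160,1]]'
python3 - <<'E'
from h import *
im=get_image("top");c=im["pixels"][130:360,180:440,::-1]
cv2.imwrite("pics/t5.png",cv2.resize(c,None,fx=2.5,fy=2.5,interpolation=cv2.INTER_CUBIC))
O=np.array([.5276,.0263]);a=np.radians(-3.1);R=np.array([[np.cos(a),-np.sin(a)],[np.sin(a),np.cos(a)]])
out=[]
for v in range(200,280):
  for u in range(345,430):
    r,g,b=map(int,im["pixels"][v,u])
    if r<110 and r>g+10 and im["depth"][v,u]>0:
      w=px2w(im,u,v)
      if .02<w[2]<.036: out.append([*(R.T@(w[:2]-O)),w[2]])
out=np.array(out)*1000;print(len(out),out.mean(0),cv2.minAreaRect(out[:,:2].astype(np.float32)))
E
```

```text
t: 9.02
ee_pos: [0.5956, 0.0945, 0.1918]
eef_rot: [[0.051, 0.999, 0.0], [0.999, -0.051, -0.0], [-0.0, 0.0, -1.0]]
contact_force: [0.6, 0.1, -0.7]
gripper_width: 0.006
finger_force: 0.0
573 [  58.61575515 -123.24119215   27.24803624] ((64.99635314941406, -125.11255645751953), (49.3204460144043, 62.64927673339844), 0.015963470563292503)
```

View pics/t5.png

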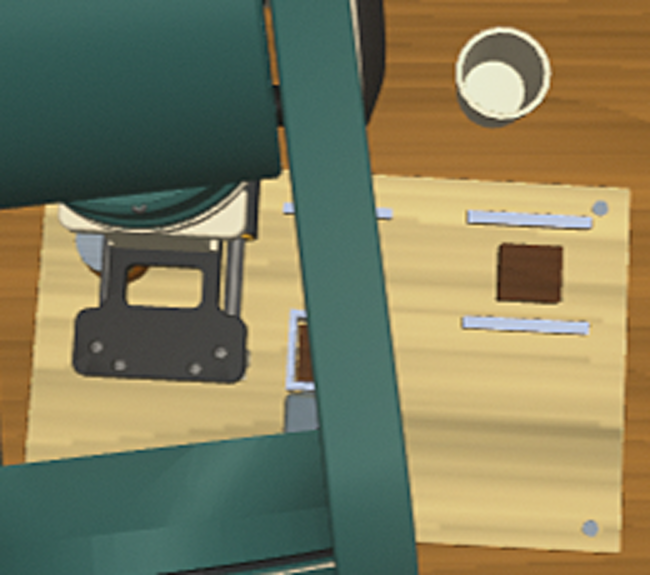

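The block at (530,273) lies flat and centred between the rails, at feeder (58.6, −123.2) against the bay's (59.6, −123.1). The arm is clear of everything, so I hand in.

```bash
python3 -c "
from rig import *
print(close_job())"
```

```text
the job is handed in; nothing more can be done
None
```

I pressed the plunger once and pushed the ejected block into the bay, where my last measurement put it flat and about 1 mm from the middle; I handed in at about 9 s, and no verdict came back.

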